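Clamp an angle bracket in the bench screw press

ROBOT

A 6-joint arm with a two-finger parallel gripper is mounted at the origin on the work surface. World frame = base frame: x ahead of the robot, y to its left, z up, the work surface at z = 0. Lengths are in m, angles in rad, forces in N, time in s.
With the tool pointing down it reaches from about 0.35 to 0.85 m from the base axis. Payload 8.1 kg.
Tool frame: the origin (TCP) lies at the very end of the fingers, on their centre line; the grasp point (between the pads) lies 19 mm behind it; z points along the fingers, y is the line along which they close (so a half turn about z gives the same grasp; the last joint's range is limited). The gripper opens to 85 mm and grips with 20 to 120 N. Pads are 22 mm wide; open, the fingers measure 114 mm over their backs; the gripper's body (76 mm by 85 mm) begins 54 mm behind the grasp point. The pads swing forward as they close: fully open they stand 13 mm farther back than shut.
Start: joints at [-1.196, 0.13, 1.488, -0, 1.523, -0.085], TCP at [0.266, -0.538, 0.231] pointing down, gripper open.
Joint ranges: [-2.96, 2.96], [-0.89, 2.26], [0.02, 2.5], [-1.34, 4.48], [0, 2.73], [-2.66, 2.66]. Speed limits (rad/s): [2.39, 2.39, 2.79, 3.14, 3.14, 3.14].

INTERFACE

Orientations are given as a rotation vector (axis times angle).
In Python, from bench import env gives the robot as it stands. The module is installed in compiled form; this text tells all that it offers.
- The arm moves only by the tool jog_arm, never from a script. Its arguments are lists of equal length, an entry for each row: "translation": the shift along the tool's x, y, z in mm, a list of three; "twist": the turn about the tool's z in rad. A call has 1 to 12 rows; each row is the pose to reach, as a shift and turn from the pose commanded when the call began, along the tool's axes at that moment; what a row does not reach only later rows make up. A row lasts 1/10 s, in which the tool goes at most 50 mm and 8.59 degrees, less where a joint would pass 70% of its speed; a pose out of reach is approached as far as the arm can. A call with a gripper value outside its range is refused whole. "fingers" is the gripper command: -1 is shut, 1 is fully open, values between are in proportion, set as the call begins (left out, the last holds). The fingers move at their own pace and stop on an object; "force" is the grip in N (left out, the last holds). Time passes only in rows, so rows that repeat a pose let the fingers close. It gives the time, the measured TCP pose, the force, the opening and the grip force at its end, in the units of the state.
- env.read_state(): the state, without advancing time (a new reading comes with each control period).
- env.capture(name): name is "scene" or "top" or "wrist"; returns the picture (384x512x3 uint8, red, green, blue); there is no depth.
- env.camera_model(name): a dict with "fx", "fy", "cx", "cy" (pixels), "position" and "rotation" of the camera in the world. Camera axes: x right, y down, z forward; pixel columns grow to the right and rows downward; lengths in m; the calibration is good to about 2 mm. A picture is of the moment at which its call begins: read the wrist's pose just before it. camera_model takes no time and is no camera call; for the wrist camera it gives the pose at the moment of the call.
- env.sign_off(): hands the job in; it is judged then, once.
Trained networks look in the newest picture that a camera, given by its name, has taken for a name from the list of things; names that differ only in an ending like _2 or _b are one class to them, and where a whole thing is asked for, a point or a joint stands for the part that bears it (a point fixed in the world has none). Each returns a list of dicts, best first, with "p" (0 to 1); they miss things now and then, are a little off and sometimes report something else, mostly with a low value. They report only what shows in the picture. A call takes as long as a camera call. They do not tell look-alikes from the thing itself.
- env.find_in(camera, thing): "box" ([left, top, width, height] in pixels, round what is visible of it).
- env.trace(camera, thing): "pixels" (384x512 bool, what is visible of it) and "box" ([left, top, width, height] in pixels, round what is visible of it).
The state is a dict: "t": time; "q": joint angles; "joint_velocities": joint speeds; "tau": joint torques, N m; "tcp_pos": TCP position; "tool_rot": TCP orientation; "force": force on the tool from outside, world axes, zero at the start; "torque": the same for the moment, N m; "grip_width": finger opening in m; "gripper_force": force on a finger pad.
Only numpy, scipy, OpenCV 4.12 (cv2) and the standard library are available. Lean on these libraries where they do the work, as an engineer would, in place of code of your own. Each camera call takes 0.05 s, during which the arm holds its last target. There are 200 camera calls.

TASK

With the fingertips, push the aluminium angle bracket along its guides until its far end is home against the stop under the press screw. Then spin the screw down by pushing its wings round, stroke after stroke, clockwise seen from above, until it stops with its foot down on the bracket. Do not pick up or tip the bracket, leave the other things on the bench where they are, and finish clear of everything.

Things in the scene. Friction and masses are not known exactly. Their poses are not given: they have to be found in the camera images.
- press: Small blue bench screw press, bolted down. Origin on the bench surface under the vertical screw axis; x runs along the guides from the open end towards the pillar (the way to push the bracket), z up. Base plate 120 mm wide, 10 mm thick, x = -185 to +115 mm. Over it an arm 46 mm wide, x = -22 to +78 mm, underside 44 mm and top 66 mm above the bench, carries the screw.
- stop (a point): Middle of the stop face that ends the guide channel, 13 mm above the bench, at x = +30 mm, y = 0 in the press frame. Two steel guide rails, 8 mm high above the base plate, from x = -100 to +30 mm, leave a channel 53 mm wide centred on y = 0.
- pillar_top (a point): Top centre of the press's round steel pillar, 30 mm across, 215 mm above the bench, at x = +90 mm, y = 0 in the press frame. Its collar is 54 mm across, top 82 mm above the bench. Only the pillar stands higher than the wings: stroke on the sides away from it.
- wings (a joint): Turn of the wing screw in rad: 0 = fully raised, grows clockwise seen from above, 7.5 = fully down, a hard stop with the foot on the bracket. It goes down 10 mm per turn; starts between 0.6 and 3.7. Loose: turning takes about 0.04 N m; it stays where it is left. Its angle in the press frame: wing_tip points along +x at 0, and turns clockwise.
- hub (a point): Point on the screw axis at mid-height of its wings; moves with the screw (88 mm above the bench when down, 100 mm fully raised). Hub 26 mm across at its foot, narrower above. Two opposite flat upright wings, bare steel, 7 mm thick, reach 42 mm from the axis each side, from 13 mm below to 15 mm above this point.
- wing_tip (a point): Outer end of one of the two wings, at mid-height, 42 mm from the screw axis. The other wing is opposite.
- push_face (a point): Centre of the outer face of the upright leg of the bracket, an aluminium L: a flat leg 125 x 50 x 6 mm lying on the press base (top 16 mm above the bench) and at the open end an upright leg 45 mm tall, 50 mm wide, 6 mm thick: push on its outer face. 0.17 to 0.35 kg. x along the flat leg to the nose, z up. 32.5 mm above the bench; x = -95 mm in the press frame once home.
- bracket: The same bracket; origin at the centre of the flat leg's underside, x towards the nose, z up.
- nose (a point): Middle of the bracket's far end, at half the thickness of its flat leg, 125 mm ahead of push_face. Home against the stop it lies at x = +30 mm in the press frame; at the start it is 48 to 75 mm short of that.
- can: Bystander, to be left alone: a white and red spray can, 66 mm across, about 200 mm tall. Origin at the centre of its underside.
- polish: Bystander, to be left alone: a black bottle, 60 mm across, about 160 mm tall. Origin at the centre of its underside.
- cup: Bystander, to be left alone: a clear plastic mixing cup, 96 mm across, 100 mm tall. Origin at the centre of its underside.
- tape: Bystander, to be left alone: a roll of yellow masking tape lying flat, 100 mm across, 36 mm high. Origin at the centre of its underside.
- wrench: Bystander, to be left alone: a 190 mm steel wrench lying flat. Origin under the middle of it, its length along x.
- socket: Bystander, to be left alone: a steel wrench socket standing on end, 28 mm across, 36 mm tall. Origin at the centre of its underside.
- bolt: Bystander, to be left alone: a dark steel bolt standing on its foot, its head up, 50 mm tall. Origin at the centre of its underside.
Mind the look-alikes: they are no part of the job. Of the things shaped like the bracket, the aluminium one is meant.

How it is judged:
On the way, in this order (a step that is already met when the one before it is completed fails the run):
1. the bracket is pushed home: its nose within 3.5 mm of the stop, still lying flat between the guides, while the screw is still up (x of nose in the frame of press above 0.0265 m and y of nose in the frame of press between -0.005 and 0.005 m and height (world z) of nose below 0.018 m and angle between nose's own z axis and vertical below 0.08 rad and value of joint wings below 6.5 rad), for 0.2 s.
2. the wing screw is turned down to its stop (within 0.3 rad) (value of joint wings above 7.2 rad and x of nose in the frame of press above 0.0265 m), for 0.2 s.
At the end, for the whole second after the job is handed in: The bracket lies flat and at rest between the guides with its nose within 3.5 mm of the stop, and the wing screw is within 0.3 rad of its fully-down stop (all of step 2 and y of nose in the frame of press between -0.005 and 0.005 m and height (world z) of nose below 0.018 m and angle between nose's own z axis and vertical below 0.08 rad and linear speed of bracket below 0.01 m/s); the robot touches nothing.
It fails at once if the bracket is lifted or tipped (height (world z) of nose above 0.026 m or height (world z) of push_face above 0.0445 m or angle between push_face's own z axis and vertical above 0.2 rad).
It fails at once if a bystander is moved by more than 30 mm or lifted (distance of any of can, polish, cup, tape, wrench, socket, bolt from where it was at the start of the episode above 0.03 m).
It also fails if it takes over 58 s, if anything falls off the work surface, if the arm or the gripper's body presses on something with over 40 N, if the wrist force passes 120 N, or if a joint passes its speed limit or range.

## Working session

There is one attempt and no reset: what is moved stays moved. The work goes in short steps, Python scripts to look and compute and a tool call to move; the robot and the scene stay as the last step left them, time stands still between calls to the robot, and variables do not carry over. Pictures are saved under pics/ and viewed, at most 10 in all, crops included, and the job is handed in when it is done.

Besides the shell and the picture viewer there is one more tool, called after "Request:" as name(argument=value, ...) on one line, values as JSON. jog_arm: Moves the arm, as the interface text tells. Its arguments: {"type":"object","properties":{"translation":{"type":"array"},"twist":{"type":"array"},"fingers":{"type":"number"},"force":{"type":"number"}},"required":["translation","twist"]}

```bash
mkdir -p pics
cat > h.py <<'E'
import numpy as np, cv2
from bench import env
from scipy.spatial.transform import Rotation as R
def cam(n):
    m=env.camera_model(n); r=np.array(m["rotation"]); 
    if r.ndim==1: r=R.from_rotvec(r).as_matrix()
    return m,r,np.array(m["position"])
def ray(n,u,v,z):
    m,r,p=cam(n); d=r@np.array([(u-m["cx"])/m["fx"],(v-m["cy"])/m["fy"],1]); return p+d*(z-p[2])/d[2]
def proj(n,X):
    m,r,p=cam(n); c=r.T@(np.asarray(X)-p); return np.array([m["fx"]*c[0]/c[2]+m["cx"],m["fy"]*c[1]/c[2]+m["cy"]])
def save(n,f,crop=None,s=1.5):
    im=env.capture(n)[:,:,::-1]
    if crop: l,t,w,h=crop; im=im[t:t+h,l:l+w]
    cv2.imwrite("pics/"+f,cv2.resize(im,None,fx=s,fy=s,interpolation=cv2.INTER_CUBIC))
E
python3 - <<'E'
from h import *
save("scene","s0.png"); save("top","t0.png")
for n in("scene","top"):
    m,r,p=cam(n); print(n,m["fx"],p.round(3),r.round(3).tolist())
    for th in("press","pillar_top","wings","bracket","can","polish","cup","tape","wrench","socket","bolt"):
        print(th,[(np.round(d["box"]).astype(int).tolist(),round(d["p"],2)) for d in env.find_in(n,th)])
s=env.read_state();print(s["t"],s["tcp_pos"],s["tool_rot"],s["force"],s["grip_width"])
E
```

```text
scene 439.8858461637359 [ 1.471 -0.339  0.955] [[0.353, 0.588, -0.728], [0.936, -0.225, 0.271], [-0.004, -0.777, -0.63]]
press [([209, 171, 100, 83], 0.58)]
pillar_top [([208, 171, 103, 86], 0.93)]
wings [([256, 200, 21, 14], 0.54), ([237, 252, 65, 17], 0.28)]
bracket [([254, 169, 37, 26], 0.81), ([179, 193, 28, 26], 0.75), ([221, 225, 42, 14], 0.74), ([321, 202, 41, 22], 0.65)]
can [([323, 120, 24, 58], 0.77)]
polish [([363, 155, 18, 50], 0.7)]
cup [([108, 233, 37, 48], 0.6), ([220, 219, 41, 20], 0.24)]
tape [([112, 216, 33, 26], 0.67), ([256, 200, 23, 16], 0.49), ([208, 172, 103, 82], 0.48)]
wrench [([238, 251, 68, 14], 0.8)]
socket []
bolt [([285, 198, 7, 10], 0.53)]
top 471.0914084654757 [0.296 0.019 1.461] [[0.009, -0.987, 0.161], [-1.0, -0.007, 0.009], [-0.008, -0.161, -0.987]]
press [([212, 165, 102, 55], 0.73), ([119, 234, 39, 26], 0.69)]
pillar_top [([215, 161, 100, 60], 0.96), ([237, 179, 30, 10], 0.16)]
wings [([213, 164, 98, 55], 0.59)]
bracket [([299, 231, 26, 44], 0.94), ([152, 166, 38, 40], 0.8), ([257, 180, 41, 25], 0.56), ([364, 217, 35, 34], 0.23)]
can [([114, 235, 43, 22], 0.77), ([257, 222, 9, 7], 0.53)]
polish [([106, 183, 31, 27], 0.93)]
cup [([371, 164, 40, 36], 0.81)]
tape [([367, 217, 32, 35], 0.97), ([238, 138, 56, 28], 0.24)]
wrench [([236, 142, 60, 23], 0.63)]
socket [([254, 223, 13, 6], 0.65), ([366, 215, 31, 32], 0.45)]
bolt []
1.2 [ 0.26626715 -0.53768149  0.23129633] [ 3.05893482e+00  7.15885206e-01 -6.19941031e-05] [ 0.07157694  0.39622547 -0.08044759] 0.08519762298913776
```

View pics/s0.png

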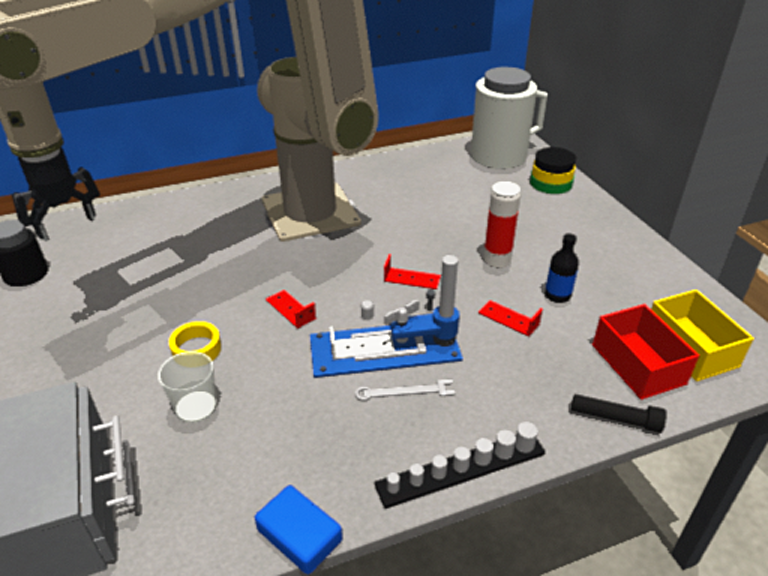

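View pics/t0.png

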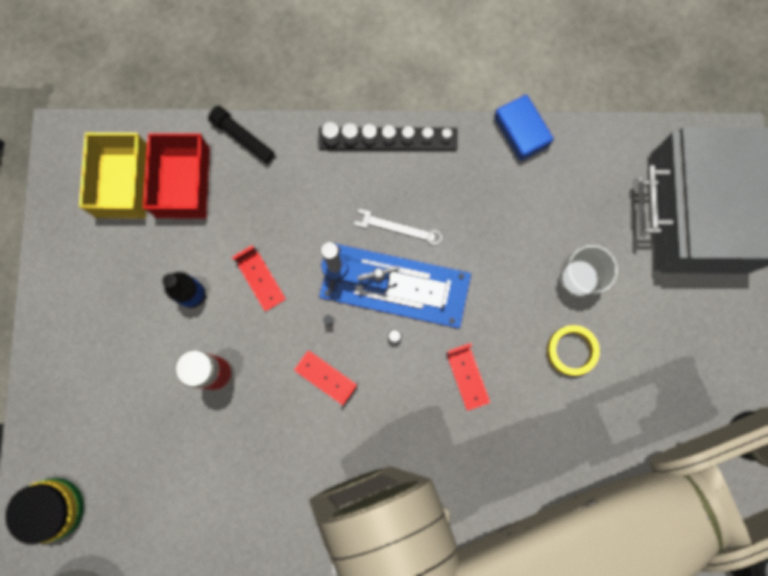

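Scene: the press lies at top-picture (395,287 of 768x576), its open end to the right, its pillar at (331,250). The white aluminium bracket is in it with its upright leg at (448,292). The red brackets are look-alikes. The socket stands at (394,337), the bolt at (328,323) and the wrench at (398,226).

Run:
```python
from h import *
c=[ray("top",u/1.5,v/1.5,.01)[:2] for u,v in((470,271),(460,327),(320,299))]
print(np.round(c,3))
x=c[2]-c[1]; L=np.linalg.norm(x); x/=L; y=np.array([-x[1],x[0]])
print("L",L,"W",np.linalg.norm(c[0]-c[1]),"yaw",np.arctan2(x[1],x[0]))
mid=(c[0]+c[1])/2; o=mid+x*.185; print("origin",o)
print("pillar",ray("top",330/1.5,250/1.5,.215)[:2],"exp",o+.09*x)
print("pillar scene",ray("scene",450/1.5,260/1.5,.215)[:2])
print("up leg top",ray("top",449/1.5,292/1.5,.055)[:2], "rel", )
for n,u,v,z in(("socket",394,335,.036),("bolt",328,319,.05)):
    p=ray("top",u/1.5,v/1.5,z)[:2]-o; print(n,p@x,p@y)
m,r,p=cam("wrist"); s=env.read_state(); T=R.from_rotvec(s["tool_rot"]).as_matrix()
print("wrist cam in tool", T.T@(p-s["tcp_pos"]), (T.T@r).round(3).tolist(), m["fx"]); print(T.round(3).tolist())
```

```text
[[ 0.587 -0.154]
 [ 0.469 -0.132]
 [ 0.525  0.159]]
L 0.29587562245599813 W 0.11997712708580291 yaw 1.3792601664114539
origin [0.56316005 0.03899537]
pillar [0.58263687 0.12298399] exp [0.5802931  0.12734954]
pillar scene [0.58707787 0.12213824]
up leg top [ 0.53442551 -0.1054698 ] rel
socket -0.0554738297542294 0.1060173116510058
bolt 0.08096643328743337 0.10212391180903183
wrist cam in tool [ 0.07206503 -0.00074296 -0.14305939] [[-0.001, -0.96, -0.28], [1.0, -0.001, -0.001], [0.0, -0.28, 0.96]] 268.7933318343016
[[0.896, 0.444, -0.0], [0.444, -0.896, -0.0], [-0.0, -0.0, -1.0]]
```

Request:
jog_arm(translation=[[486,-337,0],[486,-337,0],[486,-337,0],[486,-337,0],[486,-337,0],[486,-337,0],[486,-337,0],[486,-337,0],[486,-337,0],[486,-337,0],[486,-337,0],[486,-337,0]], twist=[-0.92,-0.92,-0.92,-0.92,-0.92,-0.92,-0.92,-0.92,-0.92,-0.92,-0.92,-0.92], fingers=-1, force=60)

```text
t: 2.4
tcp_pos: [0.5532, -0.0174, 0.2315]
tool_rot: [2.422, 2.001, 0.001]
force: [0.1, -0.9, 0.5]
grip_width: 0.0003
gripper_force: 0.0
```

Run:
```python
from h import *
save("wrist","w1.png")
s=env.read_state();print(s["t"],s["tcp_pos"],R.from_rotvec(s["tool_rot"]).as_matrix().round(4).tolist())
for th in("press","wings","bracket","socket","bolt","push_face","wing_tip"):
    print(th,[(np.round(d["box"]).astype(int).tolist(),round(d["p"],2)) for d in env.find_in("wrist",th)])
```

```text
2.45 [ 0.55489978 -0.01252944  0.23133099] [[0.1863, 0.9825, 0.0019], [0.9825, -0.1863, 0.0035], [0.0037, 0.0012, -1.0]]
press [([209, 3, 104, 257], 0.82)]
wings [([239, 91, 39, 81], 0.96)]
bracket [([38, 15, 83, 112], 0.92), ([238, 152, 40, 85], 0.77), ([240, 94, 40, 80], 0.59), ([120, 241, 80, 58], 0.57)]
socket [([165, 162, 27, 23], 0.85), ([155, 43, 26, 22], 0.53)]
bolt [([154, 43, 27, 22], 0.56)]
push_face [([32, 16, 88, 116], 0.89), ([236, 148, 42, 86], 0.84), ([119, 238, 81, 56], 0.74)]
wing_tip [([240, 98, 38, 77], 0.82), ([330, 64, 51, 145], 0.46)]
```

View pics/w1.png

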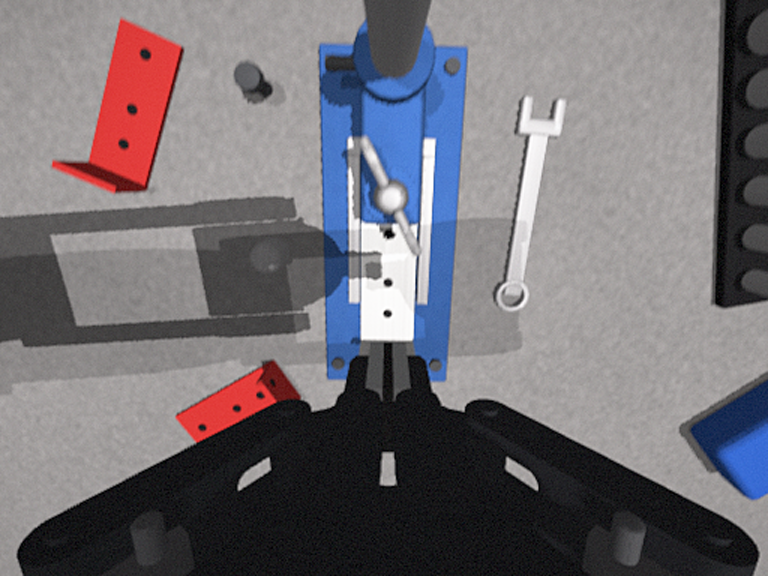

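The wrist picture shows the press upright: base corners (320,44), (467,46), (445,380), (328,379). The white bracket spans columns 360–413 with its upright leg ending at row 340. The hub is at (390,196) and the wings run from (365,140) to (417,252).

Run:
```python
from h import *
f=lambda u,v,z: ray("wrist",u/1.5,v/1.5,z)[:2]
A,B,C,D=[f(u,v,.01) for u,v in((320,44),(467,46),(445,380),(328,379))]
print("W",np.linalg.norm(A-B),np.linalg.norm(C-D),"L",np.linalg.norm(A-D),np.linalg.norm(B-C))
x=(A-D)+(B-C); x/=np.linalg.norm(x); y=np.array([-x[1],x[0]])
c=(A+B+C+D)/4; o=c+.035*x; print("yaw",np.arctan2(x[1],x[0]),"o",o)
fr=lambda p:np.round([(p-o)@x*1e3,(p-o)@y*1e3],1)
for n,u,v,z in(("rail L",361,138,.018),("railLn",360,302,.018),("railR",423,140,.018),("railRn",417,304,.018),("bracketNL",361,340,.055),("bracketNR",413,340,.055),("hub",390,196,.11),("tipa",364,138,.095),("tipb",417,252,.095),("hole",388,233,.016),("tip-top a",362,138,.11),("tip-top b",419,252,.11)):
    print(n,fr(f(u,v,z)))
s=env.read_state();print("tcp",fr(np.array(s["tcp_pos"])[:2]),s["tcp_pos"],s["t"])
print([np.round(proj("wrist",list(o+X*x)+[.055])*1.5) for X in(-.155,-.16,-.165,-.17,-.095)])
```

```text
W 0.11749576229835497 0.11769201440307032 L 0.29775379646059996 0.2973987305103563
yaw 1.3579663035225658 o [0.56565226 0.03423756]
rail L [42.9 25.4]
railLn [-99.9  26.2]
railR [ 42.4 -26. ]
railRn [-100.8  -26.8]
bracketNL [-122.    22.9]
bracketNR [-121.2  -21.6]
hub [1.4 1. ]
tipa [37.  18.6]
tipb [-37.4 -18.8]
hole [-35.6   1.5]
tip-top a [35.8 19. ]
tip-top b [-34.5 -19. ]
tcp [-57.1   1.7] [ 0.55190586 -0.02122138  0.23134865] 2.8
[array([387., 375.]), array([387., 380.]), array([387., 385.]), array([387., 390.]), array([388., 311.])]
```

Request:
jog_arm(translation=[[-45,0,0],[-90,0,0],[-120,0,0],[-140,0,0],[-140,0,0],[-140,0,0],[-140,0,0],[-140,0,0]], twist=[0,0,0,0,0,0,0,0])

```text
t: 3.6
tcp_pos: [0.5258, -0.1567, 0.2313]
tool_rot: [-2.422, -2.0, -0.0]
force: [-0.6, 0.5, -0.0]
grip_width: 0.0002
gripper_force: 0.0
```

Run:
```python
from h import *
s=env.read_state();print(s["t"],s["tcp_pos"],R.from_rotvec(s["tool_rot"]).as_matrix().round(4).tolist())
save("wrist","w2.png",(180,0,200,300),2)
s=env.read_state();print(s["t"],s["tcp_pos"])
```

```text
3.6 [ 0.52579854 -0.15674166  0.23134563] [[0.189, 0.982, 0.0001], [0.982, -0.189, 0.0001], [0.0002, 0.0001, -1.0]]
3.65 [ 0.52584138 -0.15666327  0.23134542]
```

View pics/w2.png

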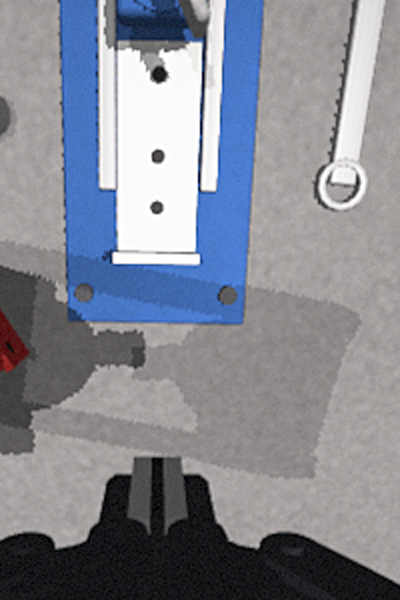

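The upright leg's top edge shows at crop rows 252–264, columns 113–200. The base's near corners are (69,321) and (244,323). The rails' near ends have inner edges at (116,188) and (202,190).

Run:
```python
from h import *
f=lambda u,v,z: ray("wrist",u/2+180,v/2,z)[:2]
D,C=f(69,321,.01),f(244,323,.01); L0,R0=f(62,2,.01),f(267,2,.01)
for a,b in((L0,D),(R0,C)): d=a-b; print("side yaw",np.arctan2(d[1],d[0]))
x=(L0-D)/np.linalg.norm(L0-D)+(R0-C)/np.linalg.norm(R0-C); x/=np.linalg.norm(x); y=np.array([-x[1],x[0]])
o=(C+D)/2+.185*x; print("yaw",np.arctan2(x[1],x[0]),"o",o,np.linalg.norm(C-D))
fr=lambda p:np.round([(p-o)@x*1e3,(p-o)@y*1e3],1)
for n,u,v,z in(("railL",116,188,.018),("railR",202,190,.018),("legL",113,264,.055),("legR",200,264,.055),("legLi",113,252,.055),("legRi",200,252,.055)): print(n,fr(f(u,v,z)))
s=env.read_state();T=R.from_rotvec(s["tool_rot"]).as_matrix()
print("tcp",fr(np.array(s["tcp_pos"])[:2]),"tool yaw",np.arctan2(T[1,0],T[0,0]))
```

```text
side yaw 1.3565090358565648
side yaw 1.354511791628803
yaw 1.3555104137426839 o [0.56796746 0.0367987 ] 0.11929304997513074
railL [-100.4   27.4]
railR [-100.3  -26.3]
legL [-144.5   26.2]
legR [-143.3  -24.2]
legLi [-137.7   26.3]
legRi [-136.5  -23.9]
tcp [-198.    -0.2] tool yaw 1.3809282067939586
```

Request:
jog_arm(translation=[[0,0,45],[0,0,90],[0,0,135],[0,0,180],[0,0,200],[0,0,205],[15,0,205],[25,0,205],[30,0,205],[35,0,205]], twist=[0.025,0.025,0.025,0.025,0.025,0.025,0.025,0.025,0.025,0.025])

```text
t: 4.65
tcp_pos: [0.5337, -0.1225, 0.028]
tool_rot: [2.445, 1.969, 0.002]
force: [-0.4, -1.1, 0.6]
grip_width: -0.0002
gripper_force: 0.0
```

Request:
jog_arm(translation=[[6,0,0],[12,0,0],[18,0,0],[24,0,0],[30,0,0],[36,0,0],[41,0,0],[45,0,0],[48,0,0],[50,0,0],[50,0,0]], twist=[0,0,0,0,0,0,0,0,0,0,0])

```text
t: 5.75
tcp_pos: [0.543, -0.0738, 0.0261]
tool_rot: [-2.447, -1.969, -0.0]
force: [-0.0, 2.2, 0.7]
grip_width: 0.0
gripper_force: 0.0
```

```bash
cat >> h.py <<'E'
o=np.array([.568,.0368]); yw=1.3555; px=np.array([np.cos(yw),np.sin(yw)]); py=np.array([-px[1],px[0]])
fr=lambda p:np.round([(np.array(p)[:2]-o)@px*1e3,(np.array(p)[:2]-o)@py*1e3],1)
E
python3 - <<'E'
from h import *
s=env.read_state(); print(fr(s["tcp_pos"]),s["force"])
save("wrist","w3.png",(180,0,200,300),2)
E
```

```text
[-113.4    0.8] [-0.00237598  2.18676837  0.73045776]
```

View pics/w3.png

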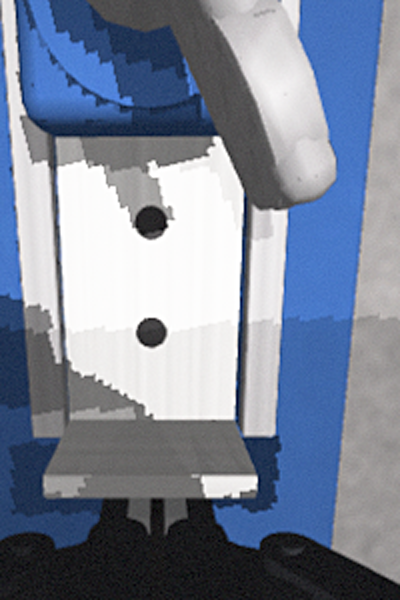

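The bracket sits flat and straight between the rails; its upright leg is at rows 420–497, against the fingers. I'll keep pushing to the stop.

Request:
jog_arm(translation=[[3,0,0],[5,0,0],[7,0,0],[8,0,0],[9,0,0],[9,0,0]], twist=[0,0,0,0,0,0])

```text
t: 6.4
tcp_pos: [0.5448, -0.068, 0.0266]
tool_rot: [2.446, 1.967, -0.004]
force: [-2.3, -13.6, 1.2]
grip_width: 0.0
gripper_force: 7.3
```

Run:
```python
from h import *
env.capture("wrist")
s=env.read_state(); print(fr(s["tcp_pos"]),s["force"])
for d in env.trace("wrist","push_face")[:2]: print(d["p"],d["box"])
for z,X in((.055,-.095),(.016,-.089),(.055,-.1)): print(proj("wrist",list(o+X*px)+[z]))
```

```text
[-107.3    0.2] [ -2.34832104 -14.37353775   0.79528619]
0.88 [3.3, 303.6, 102.2, 80.4]
0.78 [201.3, 84.2, 107.5, 165.6]
[258.37367477 248.27565741]
[258.32002477 208.55368189]
[258.39114029 257.7275318 ]
```

The bracket is home: contact force 14 N, leg edge where predicted. Now back off, rise, turn the tool 90° and go over the first stroke's start.

Request:
jog_arm(translation=[[-8,0,0],[-13,0,0],[-13,0,-45],[-13,0,-90],[-13,0,-134],[-13,0,-134],[30,15,-134],[70,30,-134],[92,34,-134],[92,34,-134],[92,34,-134],[92,34,-134]], twist=[0,0,0,0,0.14,0.28,0.42,0.56,0.7,0.84,0.98,1.12])

```text
t: 7.7
tcp_pos: [0.5978, 0.0179, 0.1599]
tool_rot: [-3.12, -0.36, 0.001]
force: [-0.7, -0.3, 0.9]
grip_width: -0.0002
gripper_force: 0.0
```

Request:
jog_arm(translation=[[0,0,0],[0,0,0],[0,0,0],[0,0,0],[0,0,0]], twist=[0.14,0.28,0.42,0.45,0.45])

```text
t: 8.2
tcp_pos: [0.5978, 0.0173, 0.1602]
tool_rot: [-3.123, 0.334, 0.0]
force: [-0.2, 0.3, -0.0]
grip_width: 0.0001
gripper_force: 0.0
```

Run:
```python
from h import *
s=env.read_state(); T=R.from_rotvec(s["tool_rot"]).as_matrix()
print(fr(s["tcp_pos"]),s["tcp_pos"][2],np.arctan2(T[1,0],T[0,0])-yw,s["force"],s["q"])
save("wrist","w4.png")
```

```text
[-12.7 -33.3] 0.16015746981497692 -1.5682557997839564 [-0.16799679  0.29082537 -0.04508506] [-5.70594643e-02  1.68017435e-01  1.57784326e+00  3.55911906e-04
  1.39596052e+00  1.72643076e+00]
```

View pics/w4.png

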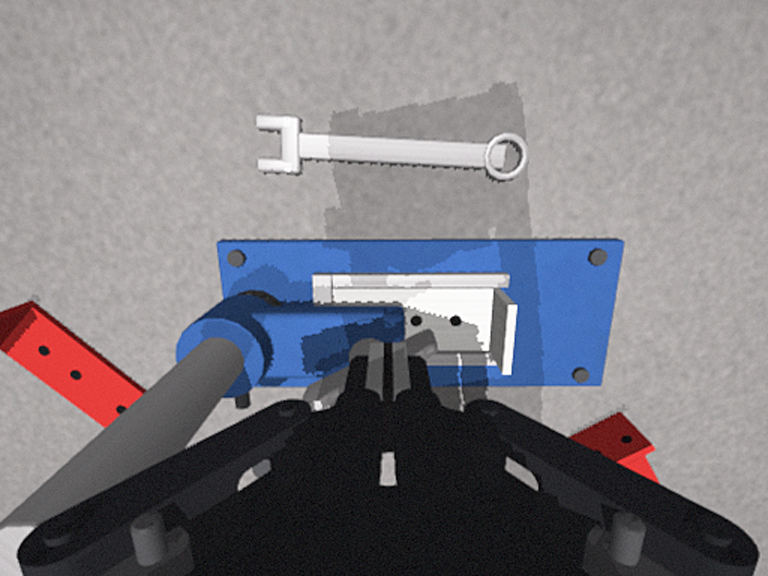

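The wrench, press and bracket look undisturbed. A wing tip shows just behind the fingers at (430,345), as expected. Descend, then the first stroke.

Request:
jog_arm(translation=[[0,0,30],[0,0,60],[0,0,76],[0,0,76]], twist=[0,0,0,0])

```text
t: 8.65
tcp_pos: [0.5955, 0.0173, 0.0811]
tool_rot: [3.123, -0.335, -0.009]
force: [-0.0, 0.0, 0.6]
grip_width: 0.0
gripper_force: 0.0
```

Request:
jog_arm(translation=[[-4,8,0],[-10,15,0],[-18,20,0],[-27,23,0],[-37,23,0],[-46,21,0],[-54,17,0],[-61,11,0],[-66,3,0],[-69,-6,0],[-70,-12,0],[-70,-12,0]], twist=[0,0,0,0,0,0,0,0,0,0,0,0])

```text
t: 9.85
tcp_pos: [0.532, 0.0451, 0.0841]
tool_rot: [-3.123, 0.335, 0.001]
force: [-0.1, -0.1, 0.3]
grip_width: -0.0004
gripper_force: 0.0
```

Request:
jog_arm(translation=[[0,0,-40],[0,0,-76],[0,0,-76],[0,0,-76],[0,0,-76]], twist=[0,0,0,0,0])

```text
t: 10.35
tcp_pos: [0.5314, 0.0438, 0.1591]
tool_rot: [3.123, -0.337, -0.003]
force: [0.0, 0.3, -0.2]
grip_width: 0.0001
gripper_force: 0.0
```

Run:
```python
from h import *
s=env.read_state(); print(fr(s["tcp_pos"]),s["tcp_pos"][2])
save("wrist","w5.png",(100,80,300,200),2)
for n,X,Y,z in (("hub",0,0,.106),)+tuple((a,.042*np.cos(np.radians(a)),.042*np.sin(np.radians(a)),.105) for a in range(-180,180,30)): print(n,((proj("wrist",list(o+X*px+Y*py)+[z])-[100,80])*2).round())
```

```text
[-1.  37.2] 0.15906629775514786
hub [317. 167.]
-180 [431. 166.]
-150 [418. 108.]
-120 [377.  63.]
-90 [317.  46.]
-60 [257.  63.]
-30 [215. 108.]
0 [203. 166.]
30 [221. 221.]
60 [263. 259.]
90 [317. 273.]
120 [371. 259.]
150 [413. 221.]
```

View pics/w5.png

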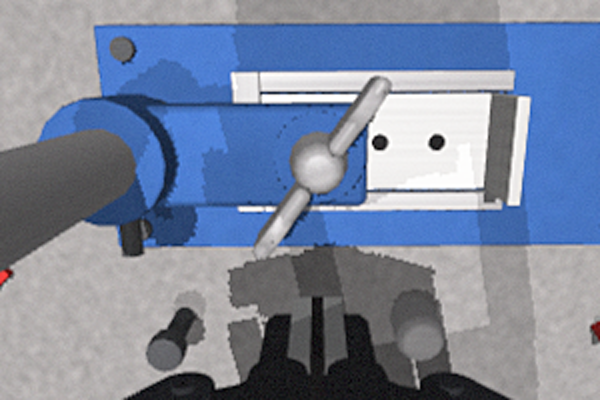

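The wing runs from (385,80) to (262,250), i.e. -122°/58°, so the screw is at about 5.25 rad with about 2.2 left. The bracket is still home. Second stroke.

Request:
jog_arm(translation=[[36,-5,0],[72,-10,0],[72,-10,0],[72,-10,0],[72,-10,40],[72,-10,77],[72,-10,77],[72,-10,77]], twist=[0,0,0,0,0,0,0,0])

```text
t: 11.2
tcp_pos: [0.6031, 0.0383, 0.083]
tool_rot: [3.123, -0.337, -0.004]
force: [-0.0, -0.6, 0.7]
grip_width: -0.0001
gripper_force: 0.0
```

Request:
jog_arm(translation=[[1,9,0],[0,18,0],[-4,27,0],[-9,34,0],[-17,40,0],[-26,44,0],[-35,45,0],[-42,44,0],[-50,42,0],[-54,39,0],[-54,39,0]], twist=[0,0,0,0,0,0,0,0,0,0,0])

```text
t: 12.3
tcp_pos: [0.5428, 0.0123, 0.0832]
tool_rot: [-3.123, 0.336, 0.001]
force: [-0.0, 0.6, 0.5]
grip_width: 0.0
gripper_force: 0.0
```

Request:
jog_arm(translation=[[-3,-2,0],[-5,-4,0],[-7,-5,0],[-9,-7,0],[-9,-7,0]], twist=[0,0,0,0,0])

```text
t: 12.8
tcp_pos: [0.5389, 0.0171, 0.0839]
tool_rot: [3.118, -0.338, 0.01]
force: [13.9, -16.5, -8.9]
grip_width: 0.0001
gripper_force: 9.2
```

Firm contact (21 N): that's the stop. Back off along the path, rise and look.

Request:
jog_arm(translation=[[6,5,0],[11,10,0],[12,12,-40],[12,12,-85],[-18,12,-100],[-18,12,-100],[-18,12,-100],[-18,12,-100]], twist=[0,0,0,0,0,0,0,0])

```text
t: 13.6
tcp_pos: [0.5156, 0.0126, 0.1818]
tool_rot: [-3.123, 0.337, 0.003]
force: [0.1, 0.2, 0.4]
grip_width: -0.0003
gripper_force: 0.0
```

Run:
```python
from h import *
s=env.read_state(); print(fr(s["tcp_pos"]),s["tcp_pos"][2],s["force"])
save("wrist","w6.png",(100,80,300,200),2)
for n,X,Y,z in (("hub",0,0,.103),)+tuple((a,.042*np.cos(np.radians(a)),.042*np.sin(np.radians(a)),.103) for a in (-270,-260,-250,-240,-230,-90,-80,-70,-60,-50)): print(n,((proj("wrist",list(o+X*px+Y*py)+[z])-[100,80])*2).round())
for X in(-.095,-.0985):print("leg",((proj("wrist",list(o+X*px)+[.055])-[100,80])*2).round())
```

```text
[-34.9  46. ] 0.18181563625998678 [0.11192406 0.15925369 0.37762592]
hub [234. 135.]
-270 [238. 233.]
-260 [255. 232.]
-250 [271. 228.]
-240 [287. 221.]
-230 [301. 211.]
-90 [229.  26.]
-80 [210.  27.]
-70 [192.  33.]
-60 [176.  41.]
-50 [161.  52.]
leg [440. 124.]
leg [447. 124.]
```

View pics/w6.png

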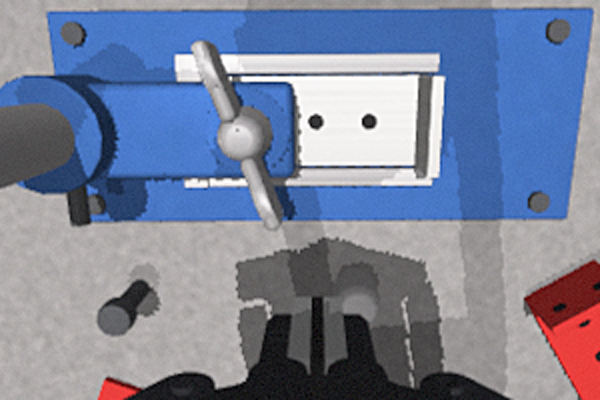

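The wings are at -250° (tips (202,45) and (271,226)), which matches 7.5 rad, fully down. The bracket leg is at its home edge (column 443), and the gripper is clear.

```bash
python3 -c "
from h import *
print(env.sign_off())"
```

```text
the job is handed in; nothing more can be done
None
```

The bracket is home against the stop, the screw is turned down to its hard stop on it, the gripper is clear of everything, and the job is handed in; the sign-off gave no verdict, so this rests on the contact forces and the last wrist picture.

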